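# Plinth ready, damp jar cracked open

### The job

The small clay head in the damp jar will go on a stepped plinth, so get its plinth ready on the modelling turntable: lay the stone disc flat in the middle of the wheel, then the smaller wooden disc centred on top of the stone, and let go of them. Then take the jar's lid by its knob, pull it free from the tight seal without flinging it up, and finish while still holding it by the knob, still and level just over the jar's mouth, raised by about 30 mm, so that the damp air can breathe out slowly. Leave the other things on the bench where they are.

Things in the scene. Friction and masses are not known exactly. Their poses are not given: they have to be found in the camera images.
- stone_disc: dark grey stone disc, 66 mm diameter, 18 mm thick, about 170 g, lying flat on the bench at the start; origin at the centre of its underside, z up through its thickness
- wood_disc: dark wooden disc, 50 mm diameter, 16 mm thick, about 30 g, lying flat on the bench at the start; origin at the centre of its underside, z up through its thickness
- wheel_top (a point): centre of the top face of the turntable's wheel: an aluminium wheel 160 mm across with turned rings round a dark centre dot, its top 60 mm above the bench; the foot is fixed to the bench, the wheel spins about the vertical with light friction, so x and y of this frame may point any way
- jar_mouth (a point): centre of the jar's mouth, level with its rim, 135 mm above the bench; the damp jar is a clear glass canister, 132 mm diameter, with a clay head seen inside, fixed in a wooden seat (152 mm across) that is screwed to the bench; z up
- jar_lid: round wooden lid of the damp jar, 136 mm diameter, 12 mm thick, about 220 g, shut at the start; origin at the centre of its underside, on the jar's rim when shut. Its plug, 102 mm across, reaches 20 mm down into the neck, gripped by a silicone lip: the pull needed peaks at 12 to 20 N (weight included) after some 5 mm of lift, then lets go suddenly; from 16 mm on the lid is free
- lid_knob (a point): point on the axis of the lid's knob at the height to grip it, 22 mm above the lid's top face and 34 mm above the jar's rim with the lid shut; the knob is a plain upright wooden cylinder, 36 mm diameter, 34 mm high, in the middle of the lid
- wax_jar: amber jar with a metal cap, 48 mm diameter, 55 mm high, standing near the discs; leave it alone; origin at the centre of its underside
- sprayer: white spray bottle, 62 mm diameter, 158 mm high; leave it alone; origin at the centre of its underside
- mallet: wooden mallet lying on the bench, 230 mm long, head 110 mm wide and 64 mm high; leave it alone; origin on the bench under the handle, near the head
- calipers: steel calipers lying flat, 175 mm long, 98 mm wide; leave them alone; origin at the middle, on the bench
- chisel: chisel with a wooden handle lying on the bench, 200 mm long; leave it alone; origin at its middle, on the bench
- spatula: steel scraper with a dark wooden handle lying on the bench, 190 mm long, blade 48 mm wide; leave it alone; origin at its middle, on the bench
- jar: the damp jar itself; origin at the centre of its underside on the bench, 135 mm below the mouth
Things that resemble listed ones, but are neither listed nor needed, are in the scene too. What is shaped like the wood_disc but yellow is not meant. What is shaped like the stone_disc but pink is not meant.

How it is judged:
By the outcome, as a careful person would: the job done as asked, in the order asked, and still so for the second after the job is handed in, while the arm keeps its last pose, push and grip.
It also fails if it takes over 67 s, if anything falls off the work surface, if the arm or the gripper's body presses on something with over 40 N, if the wrist force passes 120 N, or if a joint passes its speed limit or range.

### The arm

A 7-joint arm with a two-finger parallel gripper is mounted at the origin on the work surface. World frame = base frame: x ahead of the robot, y to its left, z up, the work surface at z = 0. Lengths are in m, angles in rad, forces in N, time in s.
With the tool pointing down it reaches from about 0.4 to 0.875 m from the base axis. Payload 6.5 kg.
Tool frame: the origin (TCP) lies midway between the tips of the shut fingers; the grasp point (between the pads) lies 19 mm behind it; z points along the fingers, y is the line along which they close (so a half turn about z gives the same grasp; the last joint's range is limited). The gripper opens to 85 mm and grips with 20 to 120 N. Pads are 22 mm wide; open, the fingers measure 114 mm over their backs; the gripper's body (76 mm by 85 mm) begins 54 mm behind the grasp point. The pads swing forward as they close: fully open they stand 13 mm farther back than shut.
Start: joints at [1.106, 0.536, -0.004, 1.538, 0.003, 1.067, -0.071], TCP at [0.252, -0.599, 0.231] pointing down, gripper open.
Joint ranges: [-2.7, 2.7], [-0.37, 2.16], [-1.27, 1.26], [0.24, 2.4], [-1.31, 4.45], [0.19, 1.91], [-2.76, 2.76]. Speed limits (rad/s): [2.39, 2.39, 3.14, 3.14, 3.14, 3.14, 3.14].

### API

Orientations are given as a unit quaternion [x, y, z, w].
In Python, from workcell import env gives the robot as it stands.
- The arm moves only by the shell command python3 -m jog 'ROWS' [FORCE]. ROWS is JSON, a list of rows, each a list of 3 entries, a list of its own where there are three numbers: the closure, from 0 (fully open) to 1 (shut), then the shift along the tool's x, y, z in m, then the turn about the tool's z in degrees. In form: [[grip, [x, y, z], spin], ...]. A call has exactly 5 rows; each row shifts and turns the commanded pose from where the row before left it, along the tool's axes as they then stand; what a row does not reach is not made up. A row lasts 1/8 s, in which the tool goes at most 62.5 mm and 10.7 degrees, less where a joint would pass 70% of its speed; a pose out of reach is approached as far as the arm can. A call with a gripper value outside its range is refused whole. The fingers move at their own pace and stop on an object; FORCE is the grip in N (left out, the last holds). Time passes only in rows, so rows that do not move let the fingers close, or fill a call up. It gives the time, the measured TCP pose, the force, the opening and the grip force at its end, in the units of the state.
- env.get_obs(): the state, without advancing time (a new reading comes with each control period).
- env.capture(name): name is "side" or "top"; returns a dict with "pixels" (400x640x3 uint8, red, green, blue), "K" (3x3 intrinsics, pixels), "D" ([k1, k2, p1, p2, k3] as OpenCV has them; the pictures are not rectified), "R" (3x3) and "t" (3): a world point X has camera coordinates R X + t. Camera axes: x right, y down, z forward; pixel columns grow to the right and rows downward; lengths in m; the calibration is good to about 2 mm. A picture is of the moment at which its call begins. There is no depth.
- env.job_done(): hands the job in; it is judged then, once.
The state is a dict: "time_s": time; "qpos": joint angles; "dq": joint speeds; "joint_torque": joint torques, N m; "tool_pos": TCP position; "eef_rot": TCP orientation; "wrist_force": force on the tool from outside, world axes, zero at the start; "torque": the same for the moment, N m; "grip_width": finger opening in m; "grasp_force": force on a finger pad.
Only numpy, scipy, OpenCV 4.12 (cv2) and the standard library are available. Lean on these libraries where they do the work, as an engineer would, in place of code of your own. Each camera call takes 0.05 s, during which the arm holds its last target. There are 200 camera calls.

## Working session

There is one attempt and no reset: what is moved stays moved. The work goes in short steps, Python scripts to look and compute and a shell command to move; the robot and the scene stay as the last step left them, time stands still between calls to the robot, and variables do not carry over. Pictures are saved under pics/ and viewed, at most 10 in all, crops included, and the job is handed in when it is done.

```bash
mkdir -p pics
cat > h.py <<'E'
import numpy as np, cv2
from workcell import env
from scipy.spatial.transform import Rotation as Ro
def ray(c,uv):
    p=cv2.undistortPoints(np.array([[uv]],float),c["K"],np.array(c["D"],float))[0,0]
    R=np.array(c["R"]);t=np.array(c["t"])
    return -R.T@t, R.T@np.array([p[0],p[1],1.])
def onz(c,uv,z):
    o,d=ray(c,uv); return o+d*(z-o[2])/d[2]
def proj(c,X):
    R=np.array(c["R"]);r,_=cv2.Rodrigues(R)
    return cv2.projectPoints(np.array(X,float).reshape(-1,1,3),r,np.array(c["t"],float),c["K"],np.array(c["D"],float))[0][:,0]
def save(c,n): cv2.imwrite("pics/"+n,c["pixels"][:,:,::-1])
E
python3 - <<'E'
from h import *
for n in("top","side"):
    c=env.capture(n);save(c,n+"0.png");print(n,-np.array(c["R"]).T@c["t"],np.array(c["R"]).round(2).tolist())
o=env.get_obs();print(o);print(Ro.from_quat(o["eef_rot"]).as_matrix().round(3))
E
```

```text
top [0.48463578 0.01184372 1.46197124] [[-0.02, -1.0, -0.0], [-1.0, 0.02, -0.03], [0.03, 0.0, -1.0]]
side [ 0.19943187 -1.31151892  1.11894974] [[0.96, -0.27, -0.02], [-0.17, -0.57, -0.8], [0.21, 0.77, -0.6]]
{'time_s': 0.1, 'qpos': array([ 1.10579282,  0.53710384, -0.00443585,  1.5387542 ,  0.00256559,
        1.06729312, -0.07120079]), 'dq': array([ 0.00067621, -0.00084338,  0.00229656, -0.00186273, -0.00029348,
        0.0009412 ,  0.00049429]), 'joint_torque': array([ 3.97533237e-03, -5.84560418e+01,  1.05281297e+00, -2.59775144e+01,
        1.27531146e-02,  4.61686053e-03,  3.31625159e-06]), 'tool_pos': array([ 0.25218367, -0.59847884,  0.23049985]), 'eef_rot': array([ 9.80179822e-01,  1.98108337e-01, -1.95834984e-04, -7.51370439e-04]), 'wrist_force': array([1.66368716, 0.01022408, 0.65272836]), 'torque': array([-0.01904885,  0.02389939, -0.01843311]), 'grasp_force': 0.0, 'grip_width': 0.08569438108225931}
[[ 0.922  0.388 -0.001]
 [ 0.388 -0.922  0.001]
 [-0.    -0.002 -1.   ]]
```

View pics/top0.png

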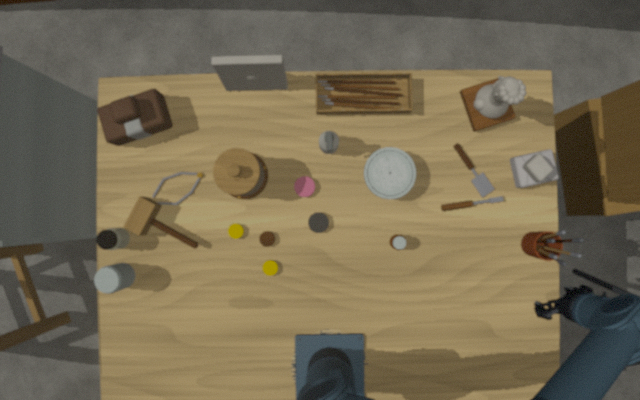

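View pics/side0.png

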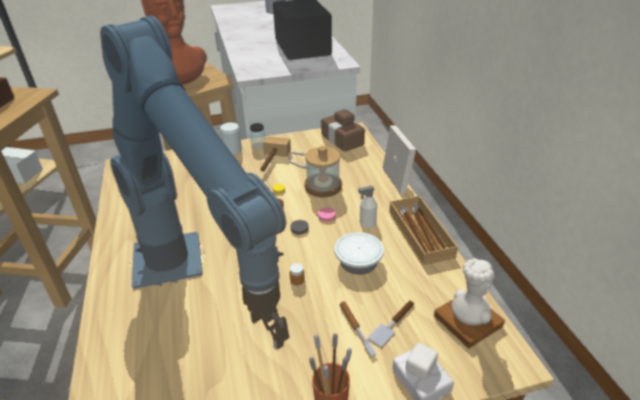

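Top view: the dark grey disc at (318,222) is the stone, with a pink lookalike at (305,187). The dark brown disc at (267,239) is the wood, with yellow lookalikes at (236,231) and (271,267). The turntable is at (390,173), the jar lid at (240,173) with its knob near (236,170), the wax jar at (399,242) and the sprayer at (329,142). The side view agrees: stone (300,228), turntable (359,252), lid (323,157).

Run:
```python
from h import *
c=env.capture("top");im=c["pixels"];hsv=cv2.cvtColor(im,cv2.COLOR_RGB2HSV)
for n,(u,v),r in(("stone",(318,222),14),("wood",(267,239),12)):
    print(n,im[v,u],hsv[v,u])
    sub=cv2.resize(im[v-r:v+r,u-r:u+r],None,fx=8,fy=8,interpolation=cv2.INTER_CUBIC)
    g=sub.max(2).astype(np.uint8);th,m=cv2.threshold(g,0,255,cv2.THRESH_BINARY_INV+cv2.THRESH_OTSU)
    k=max(cv2.findContours(m,cv2.RETR_EXTERNAL,cv2.CHAIN_APPROX_NONE)[0],key=cv2.contourArea)
    e=cv2.fitEllipse(k);p=(np.array(e[0])+.5)/8-.5+[u-r,v-r]
    z=.018 if n=="stone" else .016
    print(n,th,p,np.array(e[1])/8,onz(c,p,z)[:2], 'px/m',np.linalg.norm(proj(c,[[.5,0,z]])-proj(c,[[.6,0,z]]))*10)
crop=cv2.resize(im[120:280,200:440],(780,520),interpolation=cv2.INTER_CUBIC)
cv2.imwrite("pics/crop1.png",crop[:,:,::-1])
for n,uv,z in(("wheel",(390,173),.06),("knob",(236,170),.135+.046),("wax",(399,242),.055),("sprayer",(329,142),.15),("pink",(305,187),.018),("yel",(236,231),.016),("yel2",(271,267),.016)):
    print(n,onz(c,uv,z)[:2])
```

```text
stone [72 71 62] [27 35 72]
stone 117.0 [319.10967255 222.32360077] [20.32699966 22.58152962] [0.45790291 0.02523945] px/m 319.02051692620256
wood [88 64 39] [ 15 142  88]
wood 126.0 [268.67276001 238.65905094] [15.57204247 20.15032768] [0.40907674 0.18405455] px/m 318.58079386319
wheel [ 0.60542604 -0.19363524]
knob [0.61031718 0.25371178]
wax [ 0.39466106 -0.21773028]
sprayer [ 0.68920016 -0.00777996]
pink [0.56914027 0.06774645]
yel [0.43443659 0.28671891]
yel2 [0.32029994 0.17802357]
```

View pics/crop1.png

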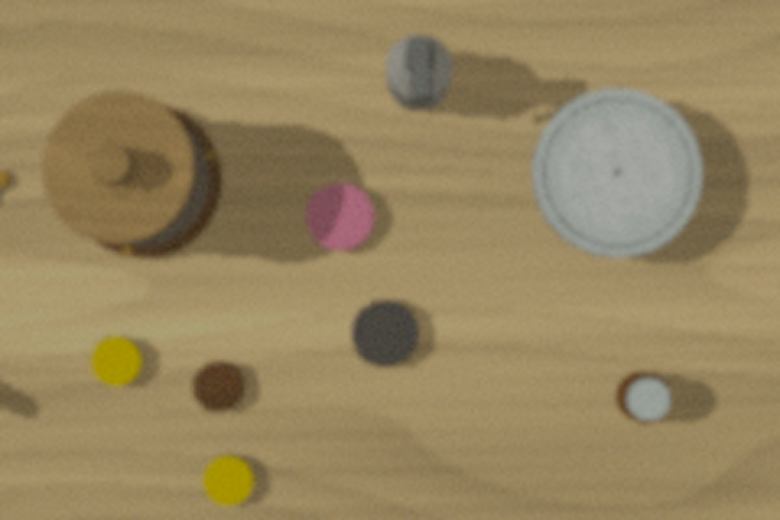

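The crop confirms the choices: at 3.25x, the dark grey stone is at (386,332), the dark brown wood at (218,386), the wheel's dot at (617,171) and the knob at about (112,163). Next I refine the centres with stricter masks that leave out the shadows.

```bash
cat >> h.py <<'E'
def disc(c,u,v,r,f,z):
    im=c["pixels"][v-r:v+r,u-r:u+r]; s=cv2.resize(im,None,fx=8,fy=8,interpolation=cv2.INTER_CUBIC)
    m=(f(s.astype(int))*255).astype(np.uint8); m=cv2.morphologyEx(m,cv2.MORPH_OPEN,np.ones((15,15)))
    k=max(cv2.findContours(m,cv2.RETR_EXTERNAL,cv2.CHAIN_APPROX_NONE)[0],key=cv2.contourArea)
    e=cv2.fitEllipse(k);p=(np.array(e[0])+.5)/8-.5+[u-r,v-r]
    return p.round(2),(np.array(e[1])/8).round(2),onz(c,p,z)[:2].round(4)
E
python3 - <<'E'
from h import *
c=env.capture("top")
print("stone",[disc(c,318,222,16,lambda s:(s[...,0]-s[...,2]<t)&(s.max(2)<130),.018) for t in (25,32)])
print("wood",[disc(c,267,239,13,lambda s:s.max(2)<t,.016) for t in (100,110,120)])
print("wheel",[disc(c,390,173,38,lambda s:(s[...,0]-s[...,2]<t)&(s.max(2)>110),.06) for t in(15,25)])
print("lid",disc(c,240,173,36,lambda s:s.max(2)>115,.147))
im=c["pixels"][150:196,212:270];cv2.imwrite("pics/knob.png",cv2.resize(im,None,fx=12,fy=12,interpolation=cv2.INTER_CUBIC)[:,:,::-1])
print(c["pixels"][222,312:336].tolist())
E
```

```text
stone [(array([318.31, 222.19]), array([18.86, 19.31]), array([0.4584, 0.0277])), (array([318.35, 222.2 ]), array([19.56, 20.01]), array([0.4583, 0.0276]))]
wood [(array([267.48, 238.58]), array([13.84, 15.21]), array([0.4094, 0.1878])), (array([267.59, 238.54]), array([14.52, 16.31]), array([0.4095, 0.1875])), (array([268.04, 238.5 ]), array([15.09, 18.21]), array([0.4096, 0.186 ]))]
wheel [(array([389.63, 172.78]), array([51.  , 51.81]), array([ 0.6061, -0.1925])), (array([389.7 , 172.76]), array([51.85, 52.84]), array([ 0.6062, -0.1927]))]
lid (array([237.12, 171.25]), array([81.13, 81.87]), array([0.61  , 0.2569]))
[[73, 73, 64], [69, 66, 59], [74, 72, 64], [73, 69, 61], [72, 70, 62], [72, 66, 63], [75, 73, 66], [72, 68, 59], [73, 67, 61], [73, 69, 65], [75, 75, 65], [71, 65, 64], [72, 67, 58], [72, 66, 60], [71, 65, 57], [75, 70, 62], [91, 80, 63], [118, 101, 74], [126, 109, 77], [128, 112, 77], [129, 113, 77], [141, 122, 84], [161, 142, 101], [171, 151, 108]]
```

View pics/knob.png

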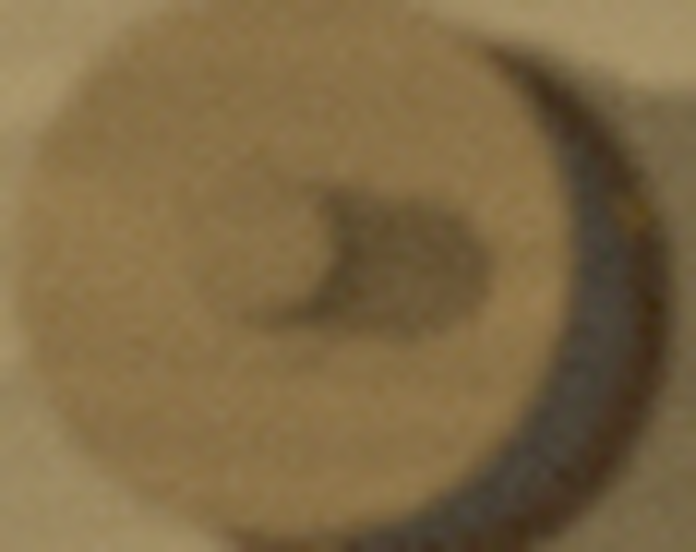

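The knob crop shows the knob top around (262,245) in the crop, which is about (233.4,169.9) in the full image, so the knob is near (0.610, 0.260). Now I move above the stone.

```bash
python3 -m jog '[[0,[0.029,-0.033,0],0],[0,[0.029,-0.033,0],0],[0,[0.029,-0.033,0],0],[0,[0.029,-0.033,0],0],[0,[0.029,-0.033,0],0]]' 40 >/dev/null
python3 -m jog '[[0,[0.029,-0.033,0],0],[0,[0.029,-0.033,0],0],[0,[0.029,-0.033,0],0],[0,[0.029,-0.033,0],0],[0,[0.029,-0.033,0],0]]'
python3 -m jog '[[0,[0.029,-0.033,0.02],0],[0,[0.029,-0.033,0.02],0],[0,[0.029,-0.033,0.02],0],[0,[0.029,-0.033,0.02],0],[0,[0.029,-0.033,0.02],0]]'
cat >> h.py <<'E'
def to(p,c=None):
    o=env.get_obs();M=Ro.from_quat(o["eef_rot"]).as_matrix()
    print("t",o["time_s"],"pos",o["tool_pos"].round(4),"F",o["wrist_force"].round(1),"w",round(o["grip_width"],4),"gf",round(o["grasp_force"],1),"q7",o["qpos"][6].round(2),"tilt",M[2].round(3),"x",M[:2,0].round(3))
    print("tool shift",(M.T@(np.array(p)-o["tool_pos"])).round(4))
E
python3 -c "
from h import *
to([.4583,.0275,-.003])"
```

```text
time_s: 1.45
tool_pos: [0.3918, -0.1809, 0.2314]
eef_rot: [0.98, 0.198, 0.0, 0.0]
wrist_force: [0.5, 0.4, 0.0]
grip_width: 0.0854
grasp_force: 0.0
time_s: 2.08
tool_pos: [0.4614, 0.0273, 0.1307]
eef_rot: [0.98, 0.198, 0.0, 0.0]
wrist_force: [1.0, -0.8, 0.7]
grip_width: 0.0857
grasp_force: 0.0
t 2.075 pos [0.4614 0.0273 0.1307] F [ 1.  -0.8  0.7] w 0.0857 gf 0.0 q7 -1.51 tilt [ 0.  0. -1.] x [0.922 0.388]
tool shift [-0.0029 -0.0014  0.1337]
```

```bash
python3 -m jog '[[0,[-0.003,-0.0015,0.03],0],[0,[0,0,0.03],0],[0,[0,0,0.03],0],[0,[0,0,0.025],0],[0,[0,0,0.017],0]]' 40
python3 -m jog '[[0,[0,0,0],0],[0.15,[0,0,0],0],[0.35,[0,0,0],0],[0.5,[0,0,0],0],[0.6,[0,0,0],0]]' 40
python3 -c "
from h import *
to([.4583,.0275,-.003])"
```

```text
time_s: 2.7
tool_pos: [0.4574, 0.0263, -0.0018]
eef_rot: [0.98, 0.198, -0.0, -0.0]
wrist_force: [-0.0, 0.3, 0.7]
grip_width: 0.0852
grasp_force: 0.0
time_s: 3.32
tool_pos: [0.4584, 0.0264, 0.0005]
eef_rot: [0.98, 0.198, 0.001, 0.0]
wrist_force: [-1.6, 0.9, 5.1]
grip_width: 0.0646
grasp_force: 42.5
t 3.325 pos [0.4584 0.0264 0.0005] F [-1.6  0.9  5.1] w 0.0646 gf 42.5 q7 -1.63 tilt [ 0.002  0.001 -1.   ] x [0.922 0.388]
tool shift [ 0.0003 -0.0011  0.0035]
```

```bash
python3 -m jog '[[0.6,[0,0,-0.01],0],[0.6,[0,0,-0.025],0],[0.6,[0,0,-0.035],0],[0.6,[0,0,-0.035],0],[0.6,[0,0,-0.02],0]]' 40
python3 -m jog '[[0.6,[0.005,0.025,0],0],[0.6,[0.005,0.025,0],0],[0.6,[0.005,0.025,0],0],[0.6,[0.005,0.025,0],0],[0.6,[0.005,0.025,0],0]]' >/dev/null
python3 -m jog '[[0.6,[0.005,0.03,0],0],[0.6,[0.005,0.03,0],0],[0.6,[0.005,0.03,0],0],[0.6,[0.005,0.025,0],0],[0.6,[0.005,0.018,0],0]]'
python3 - <<'E'
from h import *
to([.6062,-.1925,.0605])
c=env.capture("side");p=proj(c,[[.606,-.19,.1]])[0].astype(int);print(p)
im=c["pixels"][p[1]-65:p[1]+65,p[0]-65:p[0]+65];cv2.imwrite("pics/hold.png",cv2.resize(im,(520,520),interpolation=cv2.INTER_CUBIC)[:,:,::-1])
E
```

```text
time_s: 3.95
tool_pos: [0.4583, 0.0262, 0.1268]
eef_rot: [0.98, 0.198, 0.001, 0.0]
wrist_force: [-0.1, -0.1, -2.9]
grip_width: 0.0639
grasp_force: 45.2
time_s: 5.2
tool_pos: [0.604, -0.1935, 0.1251]
eef_rot: [0.98, 0.197, 0.0, 0.0]
wrist_force: [0.1, 1.2, -1.3]
grip_width: 0.0643
grasp_force: 45.3
t 5.2 pos [ 0.604  -0.1935  0.1251] F [ 0.1  1.2 -1.3] w 0.0643 gf 45.3 q7 -1.1 tilt [ 0.  0. -1.] x [0.922 0.387]
tool shift [ 0.0024 -0.0001  0.0646]
[358 237]
```

View pics/hold.png

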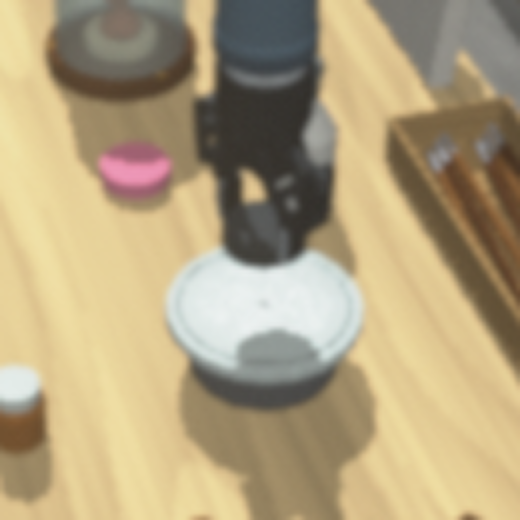

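The stone is held level over the wheel: the disc is near (264,240) and the wheel's dot at (264,302). Lowering it.

```bash
python3 -m jog '[[0.6,[0.0024,0,0.02],0],[0.6,[0,0,0.02],0],[0.6,[0,0,0.014],0],[0.6,[0,0,0.005],0],[0.6,[0,0,0.002],0]]'
python3 -m jog '[[0.6,[0,0,0.001],0],[0.6,[0,0,0.001],0],[0.6,[0,0,0.001],0],[0.6,[0,0,0],0],[0.6,[0,0,0],0]]'
python3 -c "
from h import *
to([.6062,-.1925,.0605])"
```

```text
time_s: 5.88
tool_pos: [0.6061, -0.1908, 0.063]
eef_rot: [0.98, 0.198, -0.0, -0.0]
wrist_force: [-0.8, 0.1, -1.8]
grip_width: 0.0643
grasp_force: 45.2
time_s: 6.5
tool_pos: [0.6064, -0.1912, 0.0606]
eef_rot: [0.98, 0.198, 0.0, 0.0]
wrist_force: [0.5, -0.5, 0.5]
grip_width: 0.0644
grasp_force: 45.3
t 6.5 pos [ 0.6064 -0.1912  0.0606] F [ 0.5 -0.5  0.5] w 0.0644 gf 45.3 q7 -1.12 tilt [ 0.  0. -1.] x [0.922 0.388]
tool shift [-0.0007  0.0011  0.0001]
```

```bash
python3 -m jog '[[0.6,[-0.0005,0.001,0.001],0],[0.6,[0,0,0.0005],0],[0.3,[0,0,0],0],[0.1,[0,0,0],0],[0,[0,0,0],0]]'
python3 -m jog '[[0,[0,0,0],0],[0,[0,0,-0.02],0],[0,[0,0,-0.04],0],[0,[0,0,-0.04],0],[0,[0,0,-0.04],0]]'
python3 -m jog '[[0,[-0.03,-0.05,0],0],[0,[-0.03,-0.05,0],0],[0,[-0.02,-0.05,0],0],[0,[0,-0.05,0],0],[0,[0,-0.05,0],0]]'
python3 - <<'E'
from h import *
c=env.capture("top");to([.4095,.188,0])
f=lambda s:(s.max(2)<110)
for t in(100,120):print("stone",disc(c,388,172,18,lambda s:s.max(2)<t,.078))
print("wheel",[disc(c,390,173,38,lambda s:(s[...,0]-s[...,2]<t)&(s.max(2)>110),.06) for t in(15,25)])
print("wood",[disc(c,267,239,13,lambda s:s.max(2)<t,.016) for t in (100,110)])
im=c["pixels"][100:280,200:440];cv2.imwrite("pics/placed1.png",cv2.resize(im,(720,540),interpolation=cv2.INTER_CUBIC)[:,:,::-1])
E
```

```text
time_s: 7.12
tool_pos: [0.6061, -0.1924, 0.0587]
eef_rot: [0.98, 0.198, 0.0, 0.0]
wrist_force: [0.2, -0.2, -0.3]
grip_width: 0.0854
grasp_force: 0.0
time_s: 7.75
tool_pos: [0.6063, -0.1922, 0.2016]
eef_rot: [0.98, 0.198, 0.001, 0.0]
wrist_force: [0.4, -0.4, -0.0]
grip_width: 0.0858
grasp_force: 0.0
time_s: 8.38
tool_pos: [0.4349, 0.0083, 0.2002]
eef_rot: [0.98, 0.198, 0.001, 0.0]
wrist_force: [0.7, 0.1, 0.2]
grip_width: 0.0853
grasp_force: 0.0
t 8.425 pos [0.4322 0.0146 0.2001] F [-3.7  6.4 -0. ] w 0.0854 gf 0.0 q7 -1.43 tilt [ 0.001 -0.002 -1.   ] x [0.919 0.395]
tool shift [ 0.0474 -0.168   0.2004]
stone (array([389.44, 172.4 ]), array([20.23, 21.33]), array([ 0.6057, -0.1894]))
stone (array([389.79, 172.48]), array([21.4 , 23.02]), array([ 0.6055, -0.1904]))
wheel [(array([389.64, 172.79]), array([50.97, 51.8 ]), array([ 0.6061, -0.1925])), (array([389.7 , 172.77]), array([51.84, 52.76]), array([ 0.6061, -0.1927]))]
wood [(array([267.41, 238.6 ]), array([13.35, 14.81]), array([0.4093, 0.188 ])), (array([267.48, 238.57]), array([14.16, 15.81]), array([0.4094, 0.1878]))]
```

View pics/placed1.png

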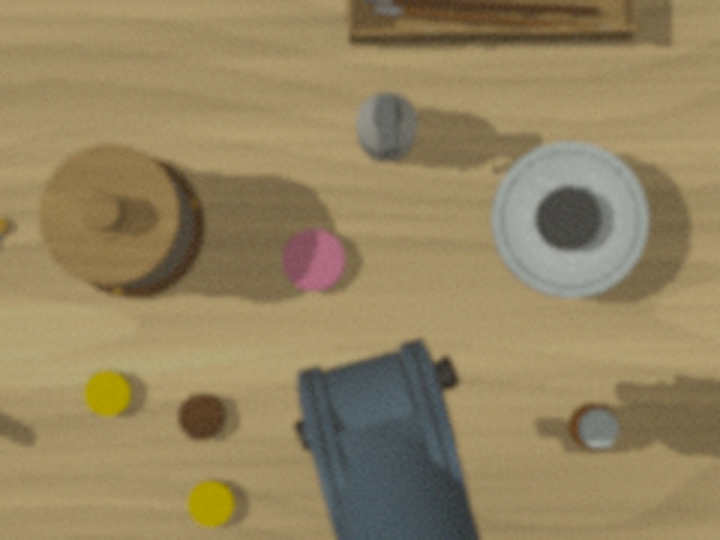

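Stone placed: it is at (569,217) in the crop on the wheel centred near (570,219), about 2 mm off. I'll check that with the side camera while moving over to the wood.

```bash
python3 -m jog '[[0,[0.01,-0.035,0.02],0],[0,[0.01,-0.035,0.02],0],[0,[0.01,-0.035,0.02],0],[0,[0.01,-0.035,0.02],0],[0,[0.006,-0.02,0.02],0]]' 30
python3 - <<'E'
from h import *
c=env.capture("side");to([.4095,.188,.001])
a,b=proj(c,[[.606,-.192,.078],[.606,-.192,.06]]);print(a,b)
u,v=a.round().astype(int)
print("stone top",[disc(c,u,v,26,lambda s:s.max(2)<t,.078) for t in(80,100,120)])
print("wheel",[disc(c,u,v,45,lambda s:(s[...,0]-s[...,2]<t)&(s.max(2)>140),.06) for t in(15,25)])
im=c["pixels"][v-40:v+40,u-50:u+50];cv2.imwrite("pics/side1.png",cv2.resize(im,None,fx=7,fy=7,interpolation=cv2.INTER_CUBIC)[:,:,::-1]);print(u-50,v-40)
E
```

```text
time_s: 9.05
tool_pos: [0.4161, 0.1746, 0.0994]
eef_rot: [0.98, 0.199, 0.001, -0.0]
wrist_force: [-0.1, 0.3, 0.5]
grip_width: 0.0851
grasp_force: 0.0
t 9.1 pos [0.4146 0.1766 0.0976] F [-0.9  3.  -1.7] w 0.0852 gf 0.0 q7 -1.95 tilt [ 0.    -0.002 -1.   ] x [0.92  0.392]
tool shift [-0.0002 -0.0123  0.0966]
[358.43427144 243.43878987] [358.30141417 247.63712485]
stone top [(array([359.13, 250.22]), array([ 4.35, 15.49]), array([ 0.5977, -0.2234])), (array([358.59, 245.64]), array([15.41, 18.1 ]), array([ 0.603 , -0.2022])), (array([358.55, 245.59]), array([16.58, 19.2 ]), array([ 0.603, -0.202]))]
wheel [(array([358.77, 249.32]), array([33.92, 48.68]), array([ 0.6048, -0.2001])), (array([358.77, 249.15]), array([34.27, 49.32]), array([ 0.6051, -0.1993]))]
308 203
```

View pics/side1.png

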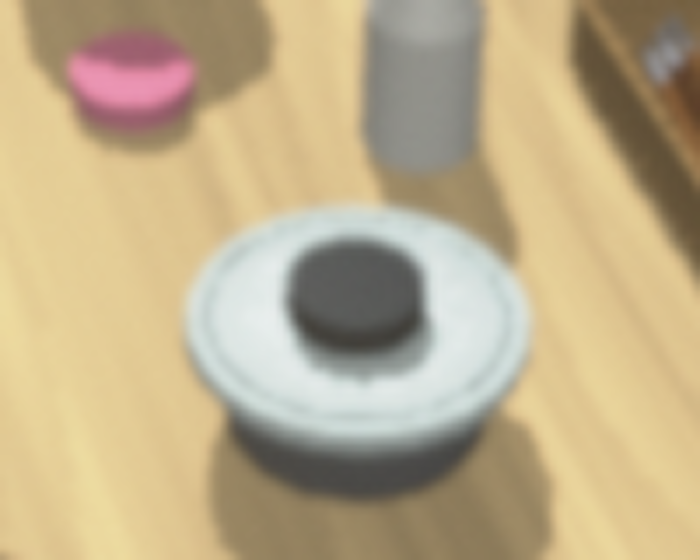

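Side view: the stone lies flat, with its base centre at about (356,308) against the wheel centre at about (358,312). That is 2-3 mm off, which is fine on a 160 mm wheel. Now the wood.

```bash
python3 -m jog '[[0,[0,-0.002,0.025],0],[0,[0,0,0.025],0],[0,[0,0,0.025],0],[0,[0,0,0.015],0],[0,[0,0,0.008],0]]' 30
python3 -c "
from h import *
to([.4093,.187,.001])"
```

```text
time_s: 9.72
tool_pos: [0.4152, 0.1741, 0.0007]
eef_rot: [0.98, 0.198, 0.0, 0.0]
wrist_force: [0.1, 0.1, 0.0]
grip_width: 0.0854
grasp_force: 0.0
t 9.725 pos [0.4152 0.1741 0.0007] F [0.1 0.1 0. ] w 0.0854 gf 0.0 q7 -2.08 tilt [ 0.  0. -1.] x [0.922 0.388]
tool shift [-0.0004 -0.0142 -0.0003]
```

```bash
python3 -m jog '[[0,[0,-0.007,0],0],[0,[0,-0.007,0],0],[0,[0,0,0],0],[0.2,[0,0,0],0],[0.4,[0,0,0],0]]' 30
python3 -m jog '[[0.55,[0,0,0],0],[0.7,[0,0,0],0],[0.7,[0,0,0],0],[0.7,[0,0,0],0],[0.7,[0,0,0],0]]' 30
python3 -c "
from h import *
to([.4093,.187,.001])"
```

```text
time_s: 10.35
tool_pos: [0.4095, 0.1869, 0.0009]
eef_rot: [0.98, 0.198, 0.0, 0.0]
wrist_force: [-0.3, 1.1, -0.4]
grip_width: 0.0523
grasp_force: 0.0
time_s: 10.98
tool_pos: [0.4095, 0.187, 0.0011]
eef_rot: [0.98, 0.198, 0.0, 0.0]
wrist_force: [-1.0, -1.8, 6.0]
grip_width: 0.0488
grasp_force: 30.0
t 10.975 pos [0.4095 0.187  0.0011] F [-1.  -1.8  6. ] w 0.0488 gf 30.0 q7 -2.1 tilt [ 0.  0. -1.] x [0.922 0.388]
tool shift [-0.0001 -0.0001  0.0001]
```

```bash
python3 -m jog '[[0.7,[0,0,-0.01],0],[0.7,[0,0,-0.025],0],[0.7,[0,0,-0.04],0],[0.7,[0,0,-0.04],0],[0.7,[0,0,-0.035],0]]'
python3 -m jog '[[0.7,[0.003,0.02,0],0],[0.7,[0.003,0.036,0],0],[0.7,[0.003,0.036,0],0],[0.7,[0.003,0.036,0],0],[0.7,[0.003,0.036,0],0]]' >/dev/null
python3 -m jog '[[0.7,[0.003,0.036,0],0],[0.7,[0.003,0.036,0],0],[0.7,[0.003,0.036,0],0],[0.7,[0.003,0.036,0],0],[0.7,[0.003,0.036,0],0]]' >/dev/null
python3 -m jog '[[0.7,[0.002,0.036,0],0],[0.7,[0.001,0.025,0],0],[0.7,[0.001,0.015,0],0],[0.7,[0,0.006,0],0],[0.7,[0,0,0],0]]'
python3 -c "
from h import *
to([.6061,-.1924,.079])"
```

```text
time_s: 11.6
tool_pos: [0.4093, 0.187, 0.1527]
eef_rot: [0.98, 0.198, 0.0, -0.0]
wrist_force: [0.9, -0.3, -1.1]
grip_width: 0.0486
grasp_force: 31.2
time_s: 13.48
tool_pos: [0.6059, -0.1915, 0.1508]
eef_rot: [0.98, 0.198, -0.0, -0.0]
wrist_force: [0.2, 0.1, 0.5]
grip_width: 0.0485
grasp_force: 31.3
t 13.475 pos [ 0.6059 -0.1915  0.1508] F [0.2 0.1 0.5] w 0.0485 gf 31.3 q7 -1.12 tilt [-0.    -0.001 -1.   ] x [0.921 0.389]
tool shift [-0.0001  0.0009  0.0718]
```

```bash
python3 -m jog '[[0.7,[0,0.001,0.02],0],[0.7,[0,0,0.02],0],[0.7,[0,0,0.018],0],[0.7,[0,0,0.008],0],[0.7,[0,0,0.003],0]]'
python3 -m jog '[[0.7,[0,0,0.001],0],[0.7,[0,0,0.001],0],[0.7,[0,0,0.0005],0],[0.7,[0,0,0],0],[0.7,[0,0,0],0]]'
python3 -c "
from h import *
to([.6061,-.1924,.079])"
```

```text
time_s: 14.1
tool_pos: [0.6062, -0.193, 0.081]
eef_rot: [0.98, 0.198, -0.0, -0.0]
wrist_force: [0.1, -0.3, -0.1]
grip_width: 0.0488
grasp_force: 31.3
time_s: 14.72
tool_pos: [0.6065, -0.1932, 0.0794]
eef_rot: [0.98, 0.198, 0.0, 0.0]
wrist_force: [-0.9, 0.2, -0.8]
grip_width: 0.0486
grasp_force: 31.3
t 14.725 pos [ 0.6065 -0.1932  0.0794] F [-0.9  0.2 -0.8] w 0.0486 gf 31.3 q7 -1.15 tilt [ 0.  0. -1.] x [0.922 0.388]
tool shift [-0.0001 -0.0009  0.0004]
```

```bash
python3 -m jog '[[0.7,[0,-0.001,0.001],0],[0.7,[0,0,0],0],[0.4,[0,0,0],0],[0.15,[0,0,0],0],[0,[0,0,0],0]]'
python3 -m jog '[[0,[0,0,0],0],[0,[0,0,-0.03],0],[0,[0,0,-0.045],0],[0,[0,0,-0.055],0],[0,[0,0,-0.055],0]]'
python3 -m jog '[[0,[0.005,-0.035,0],0],[0,[0.01,-0.04,0],0],[0,[0.01,-0.045,0],0],[0,[0.01,-0.045,0],0],[0,[0.01,-0.04,0],0]]'
python3 - <<'E'
from h import *
c=env.capture("top");to([.6095,.26,.25])
br=lambda t:(lambda s:(s[...,0]-s[...,2]>t)&(s.max(2)<120))
im=c["pixels"][152:192,370:410];print(c["pixels"][171,376:404].tolist())
print("wood",[disc(c,389,172,18,br(t),.094) for t in(18,25)])
print("stone",disc(c,389,172,18,lambda s:s.max(2)<110,.078))
s=env.capture("side");u,v=358,243;i2=s["pixels"][v-30:v+30,u-30:u+30]
cv2.imwrite("pics/stack.png",np.hstack([cv2.resize(im,(400,400),interpolation=cv2.INTER_CUBIC),cv2.resize(i2,(400,400),interpolation=cv2.INTER_CUBIC)])[:,:,::-1])
E
```

```text
time_s: 15.35
tool_pos: [0.606, -0.192, 0.0781]
eef_rot: [0.98, 0.198, -0.0, -0.0]
wrist_force: [-0.6, 0.3, -0.2]
grip_width: 0.0841
grasp_force: 0.0
time_s: 15.98
tool_pos: [0.6058, -0.1921, 0.2649]
eef_rot: [0.98, 0.198, -0.0, -0.0]
wrist_force: [1.2, -0.6, -0.4]
grip_width: 0.0855
grasp_force: 0.0
time_s: 16.6
tool_pos: [0.5674, 0.016, 0.2634]
eef_rot: [0.98, 0.198, 0.0, -0.0]
wrist_force: [0.5, 0.7, 0.7]
grip_width: 0.0858
grasp_force: 0.0
t 16.65 pos [0.5663 0.0233 0.2637] F [-1.   5.7  0.5] w 0.085 gf 0.0 q7 -1.44 tilt [ 0.002 -0.004 -1.   ] x [0.918 0.396]
tool shift [ 0.1333 -0.2002  0.0147]
[[164, 169, 163], [157, 162, 158], [135, 138, 133], [96, 97, 92], [73, 73, 69], [72, 72, 66], [76, 60, 50], [84, 60, 44], [87, 56, 35], [90, 63, 45], [89, 61, 43], [88, 60, 36], [90, 63, 42], [87, 63, 38], [92, 67, 47], [85, 62, 38], [94, 68, 46], [89, 62, 41], [89, 63, 44], [88, 62, 37], [89, 64, 41], [88, 59, 36], [82, 60, 43], [85, 78, 67], [99, 100, 92], [112, 116, 111], [124, 128, 120], [119, 127, 119]]
wood [(array([390.3 , 171.34]), array([16.84, 17.29]), array([ 0.6074, -0.1896])), (array([390.33, 171.27]), array([16.06, 16.46]), array([ 0.6076, -0.1897]))]
stone (array([389.61, 172.43]), array([20.72, 22.02]), array([ 0.6056, -0.1899]))
```

View pics/stack.png

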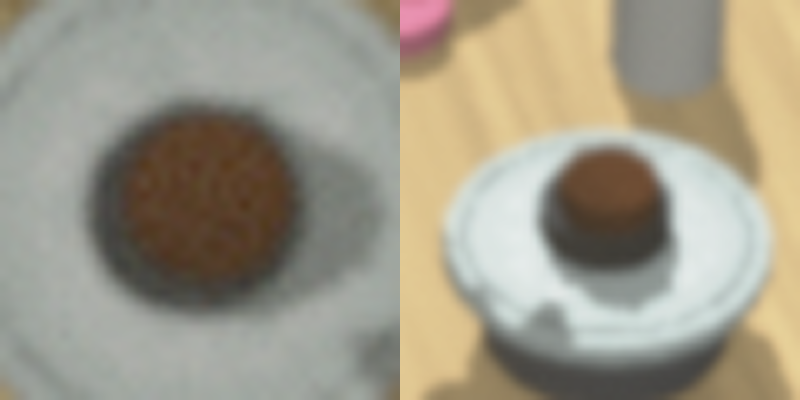

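The stack is good: in the top view (left) the wood is at (209,194) on the stone at (197,205), which is about 2 mm off after perspective. In the side view (right) both lie flat. Next I refine the knob using both views.

Run:
```python
from h import *
c=env.capture("top");s=env.capture("side");to([.6095,.26,.25])
p=proj(s,[[.6095,.26,.165]])[0].round().astype(int);print(p)
u,v=p;a=cv2.resize(c["pixels"][150:194,214:258],(396,396),interpolation=cv2.INTER_CUBIC);b=cv2.resize(s["pixels"][v-22:v+22,u-22:u+22],(396,396),interpolation=cv2.INTER_CUBIC)
f=lambda i:cv2.createCLAHE(3,(2,2)).apply(cv2.GaussianBlur(cv2.cvtColor(i,cv2.COLOR_RGB2GRAY),(0,0),4))
cv2.imwrite("pics/lid.png",np.hstack([f(a),f(b)]))
for q in([233.4,169.9],[236.3,172]):print(onz(c,q,.181),onz(c,q,.147))
for X in([.6095,.26,.181],[.6095,.26,.147]):print(proj(c,[X]),proj(s,[X]))
```

```text
t 16.8 pos [0.5678 0.0148 0.2634] F [ 0.3 -1.  -0.3] w 0.0856 gf 0.0 q7 -1.43 tilt [-0.  0. -1.] x [0.921 0.39 ]
tool shift [ 0.134  -0.2095  0.0133]
[322 151]
[0.61073024 0.26102861 0.181     ] [0.61407708 0.26764257 0.147     ]
[0.60469635 0.25290922 0.181     ] [0.60788304 0.25930766 0.147     ]
[[233.76836634 170.3320347 ]] [[321.67742806 147.66882816]]
[[236.05613195 171.44231399]] [[321.86248708 155.37877503]]
```

View pics/lid.png

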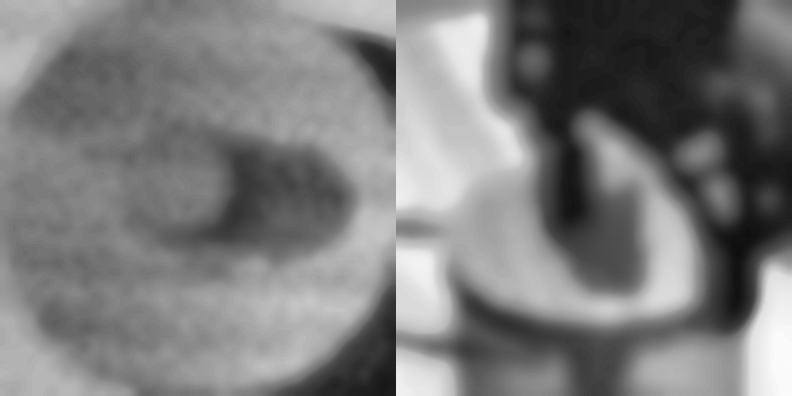

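Left (top view): the lid centre is near (200,201) in the crop and the knob top near (180,185), which gives (0.610, 0.260). Right (side view): the gripper hides the knob. Moving above it.

```bash
python3 -m jog '[[0,[0.02,-0.03,0],0],[0,[0.028,-0.045,0],0],[0,[0.028,-0.045,0],0],[0,[0.028,-0.045,0],0],[0,[0.026,-0.04,0],0]]' 80
python3 -m jog '[[0,[0,0,0],0],[0,[0,0,0],0],[0,[0,0,0],0],[0,[0,0,0],0],[0,[0,0,0],0]]' 80 >/dev/null
python3 -c "
from h import *
to([.6095,.259,.151])"
```

```text
time_s: 17.42
tool_pos: [0.6092, 0.2536, 0.263]
eef_rot: [0.98, 0.197, 0.0, 0.0]
wrist_force: [0.6, 0.2, 0.7]
grip_width: 0.0853
grasp_force: 0.0
t 18.05 pos [0.6083 0.2528 0.2634] F [0.1 0.4 1.1] w 0.0858 gf 0.0 q7 -1.83 tilt [ 0.  0. -1.] x [0.922 0.387]
tool shift [ 0.0035 -0.0053  0.1124]
```

```bash
python3 -m jog '[[0,[0.0035,-0.0053,0.025],0],[0,[0,0,0.03],0],[0,[0,0,0.025],0],[0,[0,0,0.02],0],[0,[0,0,0.012],0]]' 60
python3 -m jog '[[0,[0,0,0],0],[0.2,[0,0,0],0],[0.35,[0,0,0],0],[0.45,[0,0,0],0],[0.5,[0,0,0],0]]' 25
python3 -c "
from h import *
to([.6095,.259,.151])"
```

```text
time_s: 18.68
tool_pos: [0.6091, 0.2596, 0.1503]
eef_rot: [0.98, 0.198, -0.0, 0.0]
wrist_force: [1.4, -0.5, 0.4]
grip_width: 0.0856
grasp_force: 0.0
time_s: 19.3
tool_pos: [0.6094, 0.2599, 0.1515]
eef_rot: [0.98, 0.198, 0.0, -0.0]
wrist_force: [0.8, -0.0, 0.5]
grip_width: 0.0423
grasp_force: 0.0
t 19.3 pos [0.6094 0.2599 0.1515] F [ 0.8 -0.   0.5] w 0.0423 gf 0.0 q7 -1.88 tilt [ 0. -0. -1.] x [0.922 0.388]
tool shift [-0.0002  0.0008  0.0005]
```

```bash
python3 -m jog '[[0.53,[0,0,0],0],[0.56,[0,0,0],0],[0.6,[0,0,0],0],[0.65,[0,0,0],0],[0.7,[0,0,0],0]]' 25
python3 -c "
from h import *
to([.6095,.259,.151])"
python3 -m jog '[[0.8,[0,0,0],0],[0.8,[0,0,0],0],[0.8,[0,0,0],0],[0.8,[0,0,0],0],[0.8,[0,0,0],0]]' 70
python3 -c "
from h import *
to([.6095,.259,.151])"
```

```text
time_s: 19.92
tool_pos: [0.6094, 0.2597, 0.1514]
eef_rot: [0.98, 0.198, 0.0, 0.0]
wrist_force: [0.4, -1.1, 3.1]
grip_width: 0.0351
grasp_force: 25.2
t 19.925 pos [0.6094 0.2597 0.1514] F [ 0.4 -1.1  3.1] w 0.0351 gf 25.2 q7 -1.88 tilt [ 0.  0. -1.] x [0.922 0.388]
tool shift [-0.0002  0.0007  0.0004]
time_s: 20.55
tool_pos: [0.6095, 0.2598, 0.1516]
eef_rot: [0.98, 0.198, 0.0, 0.0]
wrist_force: [-0.4, -0.9, 5.3]
grip_width: 0.0341
grasp_force: 69.6
t 20.55 pos [0.6095 0.2598 0.1516] F [-0.4 -0.9  5.3] w 0.0341 gf 69.6 q7 -1.88 tilt [ 0.001  0.    -1.   ] x [0.922 0.388]
tool shift [-0.0004  0.0007  0.0006]
```

```bash
J='python3 -m jog'; 
python3 -m jog '[[0.8,[0,0,-0.0006],0],[0.8,[0,0,-0.0006],0],[0.8,[0,0,-0.0006],0],[0.8,[0,0,-0.0006],0],[0.8,[0,0,-0.0006],0]]' 90 | egrep 'pos|force|width'
python3 -m jog '[[0.8,[0,0,-0.0006],0],[0.8,[0,0,-0.0006],0],[0.8,[0,0,-0.0006],0],[0.8,[0,0,-0.0006],0],[0.8,[0,0,-0.0006],0]]' 90 | egrep 'pos|force|width'
```

```text
tool_pos: [0.6087, 0.2592, 0.1533]
wrist_force: [1.2, -0.5, -9.3]
grip_width: 0.034
grasp_force: 90.2
tool_pos: [0.6086, 0.2593, 0.1566]
wrist_force: [0.6, -0.5, -15.6]
grip_width: 0.0342
grasp_force: 90.8
```

```bash
python3 -m jog '[[0.8,[0,0,-0.0005],0],[0.8,[0,0,-0.0005],0],[0.8,[0,0,-0.0005],0],[0.8,[0,0,-0.0005],0],[0.8,[0,0,-0.0005],0]]' | egrep 'pos|force|width'
python3 -m jog '[[0.8,[0,0,-0.0005],0],[0.8,[0,0,-0.0005],0],[0.8,[0,0,-0.0005],0],[0.8,[0,0,-0.0005],0],[0.8,[0,0,-0.0005],0]]' | egrep 'pos|force|width'
python3 -m jog '[[0.8,[0,0,-0.0008],0],[0.8,[0,0,-0.0008],0],[0.8,[0,0,-0.0008],0],[0.8,[0,0,-0.0008],0],[0.8,[0,0,-0.0008],0]]' | egrep 'pos|force|width'
```

```text
tool_pos: [0.6097, 0.2602, 0.1604]
wrist_force: [-0.5, -0.8, -6.9]
grip_width: 0.0336
grasp_force: 90.8
tool_pos: [0.6097, 0.2602, 0.1629]
wrist_force: [-0.5, -0.5, -0.7]
grip_width: 0.0337
grasp_force: 91.4
tool_pos: [0.609, 0.26, 0.1661]
wrist_force: [-0.5, -0.5, -1.5]
grip_width: 0.0341
grasp_force: 91.8
```

```bash
python3 -m jog '[[0.8,[0,0,-0.001],0],[0.8,[0,0,-0.0015],0],[0.8,[0,0,-0.0015],0],[0.8,[0,0,-0.0015],0],[0.8,[0,0,-0.0015],0]]' | egrep 'pos|force|width'
python3 -m jog '[[0.8,[0,0,-0.0025],0],[0.8,[0,0,-0.0025],0],[0.8,[0,0,-0.002],0],[0.8,[0,0,-0.001],0],[0.8,[0,0,0],0]]' | egrep 'pos|force|width'
python3 - <<'E'
from h import *
to([.6095,.2597,.1815])
s=env.capture("side");u,v=322,160
a=cv2.resize(s["pixels"][v-45:v+45,u-45:u+45],(540,540),interpolation=cv2.INTER_CUBIC);cv2.imwrite("pics/end.png",a[:,:,::-1])
for z in (.135,.165):print(z,((proj(s,[[.6095-.066,.26,z],[.6095,.26,z],[.6095+.066,.26,z],[.6095-.015,.196,z]])-[u-45,v-45])*6).round().tolist())
E
```

```text
tool_pos: [0.6093, 0.2598, 0.1734]
wrist_force: [-0.6, -0.4, -2.1]
grip_width: 0.0339
grasp_force: 91.8
tool_pos: [0.6093, 0.2598, 0.1814]
wrist_force: [0.4, -0.8, -2.9]
grip_width: 0.0339
grasp_force: 91.8
t 24.925 pos [0.6093 0.2598 0.1814] F [ 0.4 -0.8 -2.9] w 0.0339 gf 91.8 q7 -1.87 tilt [ 0.  0. -1.] x [0.922 0.388]
tool shift [ 0.0001  0.0002 -0.0001]
0.135 [[170.0, 274.0], [270.0, 258.0], [368.0, 243.0], [274.0, 313.0]]
0.165 [[168.0, 234.0], [269.0, 218.0], [368.0, 202.0], [273.0, 272.0]]
```

View pics/end.png

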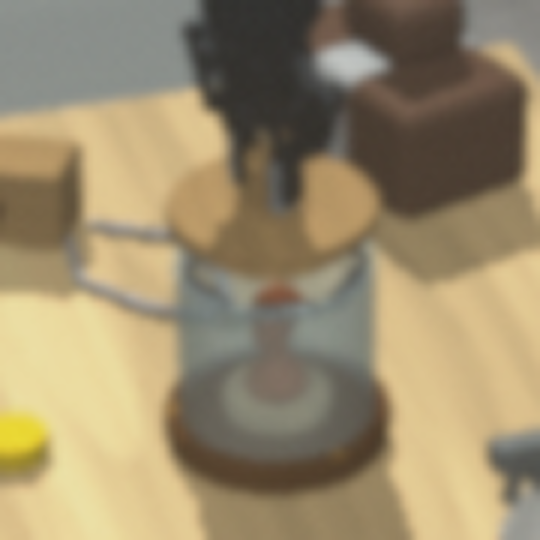

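The lid is held level: its front lower edge is at (273,275), against 272 predicted for a 30 mm lift, and the rim front is at (273,313). I'll let it settle and hand in.

```bash
python3 -m jog '[[0.8,[0,0,0],0],[0.8,[0,0,0],0],[0.8,[0,0,0],0],[0.8,[0,0,0],0],[0.8,[0,0,0],0]]' | egrep 'pos|force'
python3 -c "
from h import *
print(env.job_done())"
```

```text
tool_pos: [0.6093, 0.2598, 0.1813]
wrist_force: [-0.9, 0.4, -2.0]
grasp_force: 91.8
the job is handed in; nothing more can be done
None
```

I handed the job in at about 25.6 s: the stone disc lies on the wheel and the wooden disc on the stone, each roughly 2–3 mm off centre and let go, and the lid came free without a jump and is held level by its knob about 30 mm above the jar's mouth; no verdict came back.

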